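Wind in the label-tape rewinder on the window-ledge shelf

ROBOT

A 7-joint arm with a two-finger parallel gripper is mounted at the origin on the work surface. World frame = base frame: x ahead of the robot, y to its left, z up, the work surface at z = 0. Lengths are in m, angles in rad, forces in N, time in s.
With the tool pointing down it reaches from about 0.4 to 0.875 m from the base axis. Payload 19.3 kg.
Tool frame: the origin (TCP) lies midway between the tips of the shut fingers; the grasp point (between the pads) lies 19 mm behind it (bot.grip_point_offset is the distance from the TCP to the grasp point, in m); z points along the fingers, y is the direction in which the jaws open and shut (so a half turn about z gives the same grasp; the last joint's range is limited). The gripper opens to 85 mm and grips with 20 to 120 N. Pads are 22 mm wide; open, the fingers measure 114 mm over their backs; the gripper's body (76 mm by 85 mm) begins 54 mm behind the grasp point. The pads swing forward as they close: fully open they stand 13 mm farther back than shut.
Start: joints at [1.096, 0.521, -0.036, 1.599, 0.021, 1.021, -0.113], TCP at [0.246, -0.574, 0.231] pointing down, gripper open.
Joint ranges: [-2.91, 2.91], [-0.3, 2.13], [-1.5, 1.42], [0.17, 2.43], [-1.26, 4.41], [0.16, 1.93], [-2.52, 2.52]. Speed limits (rad/s): [1.89, 1.89, 2.39, 2.39, 3.01, 3.01, 3.01].

INTERFACE

Orientations are given as [roll, pitch, yaw] about the fixed x, y, z axes, in that order (R = Rz(yaw) Ry(pitch) Rx(roll)).
In Python, from workcell import bot, viewer, workorder gives the robot as it stands.
- The arm moves only by the tool move_arm, never from a script. Its argument "plan" is a list of rows, each a list of 6 numbers: the shift along the tool's x, y, z scaled (see below), then the turn, a rotation vector about the tool's x, y, z scaled (see below). A call has 1 to 5 rows; each row shifts and turns the commanded pose from where the row before left it, along the tool's axes as they then stand; what a row does not reach is not made up. The controller multiplies each number of a shift by 0.025 m and each number of a turn by pi rad. A row lasts 1/10 s, in which the tool goes at most 50 mm and 8.59 degrees, less where a joint would pass 70% of its speed; a pose out of reach is approached as far as the arm can. A call with a number of a shift or a turn outside -1 to 1 is refused whole. A call with a gripper value outside its range is refused whole. "claw" is the closure, from -1 (fully open) to 1 (shut), so that 0 is half open, set as the call begins (left out, the last holds). The fingers move at their own pace and stop on an object; "force" is the grip in N (left out, the last holds). Time passes only in rows, so rows that do not move let the fingers close. It gives the time, the measured TCP pose, the force and the opening at its end, in the units of the state.
- bot.observe(): the state, without advancing time (a new reading comes with each control period).
- viewer.grab_frame(name): name is "scene" or "top"; returns the picture (400x640x3 uint8, red, green, blue); there is no depth.
- viewer.camera_info(name): a dict with "K" (3x3 intrinsics, pixels), "D" ([k1, k2, p1, p2, k3] as OpenCV has them; the pictures are not rectified), "R" (3x3) and "t" (3): a world point X has camera coordinates R X + t. Camera axes: x right, y down, z forward; pixel columns grow to the right and rows downward; lengths in m; the calibration is good to about 2 mm. A picture is of the moment at which its call begins. camera_info takes no time and is no camera call.
- workorder.job_done(): hands the job in, once; it reports no verdict.
The state is a dict: "clock": time; "qpos": joint angles; "qd": joint speeds; "joint_efforts": joint torques, N m; "position": TCP position; "tool_rot": TCP orientation; "force": force on the tool from outside, world axes, zero at the start; "moment": the same for the moment, N m; "grip_width": finger opening in m.
Only numpy, scipy, OpenCV 4.12 (cv2) and the standard library are available. Lean on these libraries where they do the work, as an engineer would, in place of code of your own. Each camera call takes 0.05 s, during which the arm holds its last target.

TASK

On the white shelf, take the crank of the low tape rewinder (the flat round drum with a square snout, not the taller food chopper) and wind it clockwise, seen from above, until the resistance suddenly drops away. Stop within a quarter turn of it going slack, and let go of the crank. Leave the food chopper where it stands.

Things in the scene. Friction and masses are not known exactly. Their poses are not given: they have to be found in the camera images.
- rewinder: Label-tape rewinder, screwed down on the ribbed white shelf (shelf top 30 mm above the table): a flat round white drum, 112 mm across and 50 mm high, on a grey 120 mm square base plate, with a square snout (76 mm wide, 30 mm high, reaching to 109 mm from the drum's axis) on one side. A steel crank lies on top of the drum and turns about the drum's vertical axis. The origin is on that axis, at the underside; z is up; the snout points along the body's own -x.
- knob (a point): Middle of the crank's upright black knob: a cylinder 20 mm across and 35 mm tall (17.5 mm above and below this point), standing on the steel crank arm, whose top is flush with the knob's foot. It lies 50 mm from the crank axis, 78.5 mm above the rewinder's underside. The knob spins freely on its pin, so it may be held in a fixed orientation while it is led round the circle.
- crank (a joint): Crank angle in rad, growing clockwise seen from above; starts at 0 to 1.0. A brake resists (6 to 13 N at the knob turning, 3 to 7 N at a pause) and lets go suddenly at 4.1 to 4.35; beyond, the crank turns loosely (under 1 N) and stays put; end stop 6.05. At angle q the arm's heading, counterclockwise from the rewinder's own +x, is 8.142 - q; at 5.0 it points straight over the snout.
- chopper: Bystander: hand food chopper standing loose on the shelf, a pale grey round tub with a white lid 114 mm across, and its own small white crank with a short grey knob on top, 126 mm high in all. Origin at the centre of its underside.

How it is judged:
By the outcome, as a careful person would: the job done as asked, in the order asked, and still so for the second after the job is handed in, with the robot touching nothing.
It also fails if it takes over 48 s, if anything falls off the work surface, if the arm or the gripper's body presses on something with over 40 N, if the wrist force passes 120 N, or if a joint passes its speed limit or range.

## Working session

There is one attempt and no reset: what is moved stays moved. The work goes in short steps, Python scripts to look and compute and a tool call to move; the robot and the scene stay as the last step left them, time stands still between calls to the robot, and variables do not carry over. Pictures are saved under pics/ and viewed, and the job is handed in when it is done.

Besides the shell and the picture viewer there is one more tool, called after "Call:" as a command line: name --pt "numbers of a row" for each row, then --argument value for the rest. move_arm: Moves the arm, as the interface text tells. Shifts and turns lie within -1 to 1; 1 stands for 0.025 m of shift or pi rad of turn. Its arguments: {"type":"object","properties":{"plan":{"type":"array","items":{"type":"array","items":{"type":"number"}}},"claw":{"type":"number"},"force":{"type":"number"}},"required":["plan"]}

```bash
mkdir -p pics; ls
python3 - <<'E'
from workcell import bot, viewer, workorder
import cv2
for n in ("scene","top"):
    im=viewer.grab_frame(n); cv2.imwrite(f"pics/{n}0.png",im[:,:,::-1])
    print(n,viewer.camera_info(n))
print(bot.observe())
E
```

```text
pics
scene {'K': array([[491.0928978 ,   0.        , 324.93149375],
       [  0.        , 491.0928978 , 193.20959715],
       [  0.        ,   0.        ,   1.        ]]), 'D': array([-0.14274353,  0.        ,  0.        ,  0.        ,  0.        ]), 'R': array([[-0.62072188,  0.78402936, -0.00152006],
       [ 0.55976672,  0.44181231, -0.70104429],
       [-0.54896773, -0.4360044 , -0.71311611]]), 't': array([ 0.3109923 , -0.23551335,  1.13470437])}
top {'K': array([[391.03501255,   0.        , 318.85402259],
       [  0.        , 391.03501255, 199.64668414],
       [  0.        ,   0.        ,   1.        ]]), 'D': array([-0.09764204,  0.        ,  0.        ,  0.        ,  0.        ]), 'R': array([[-0.01546349, -0.99973883, -0.01682742],
       [-0.98892509,  0.01777635, -0.14734709],
       [ 0.14760773,  0.01436255, -0.98894169]]), 't': array([0.04248137, 0.54182814, 0.69487771])}
{'clock': 0.1, 'qpos': array([ 1.0957961 ,  0.52194665, -0.03635056,  1.59994534,  0.02121608,
        1.02111633, -0.1128002 ]), 'qd': array([ 5.23000432e-04, -2.07152183e-03,  8.14074932e-05, -2.33436185e-03,
        2.02276396e-03,  1.23676349e-03,  2.98236404e-03]), 'joint_efforts': array([ 3.98122764e-03, -9.28485417e+01,  1.98429063e+00, -3.70533729e+01,
        1.82083767e-02,  5.29963771e-03,  1.26829245e-04]), 'position': array([ 0.24600316, -0.57421704,  0.2307899 ]), 'tool_rot': array([-3.14056526e+00,  7.48628243e-05,  4.04817454e-01]), 'force': array([ 0.44599565, -1.05305531,  0.0258594 ]), 'moment': array([ 0.01259819, -0.04935452, -0.00295587]), 'grip_width': 0.08575251977760333}
```

View pics/scene0.png

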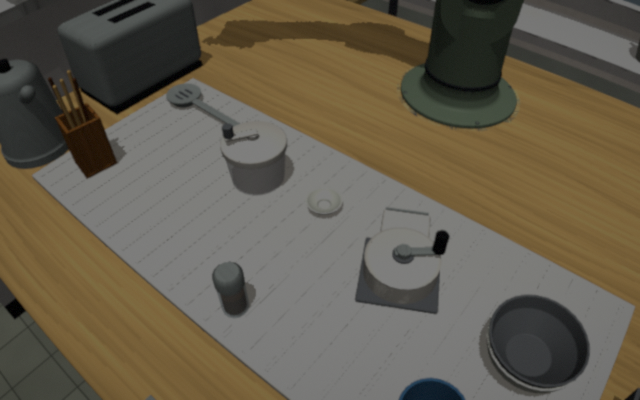

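View pics/top0.png

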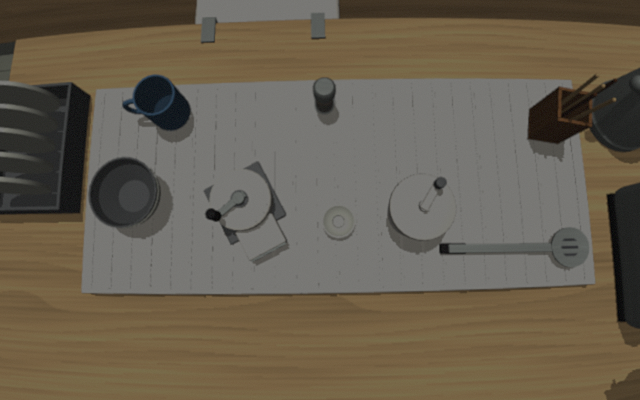

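The scene picture shows the rewinder at about (402,265) with its knob at (441,242), and the chopper at (255,155). In the top picture the rewinder is at (240,200) with its knob at (213,215) and its snout toward (262,242); the chopper is at (422,207). I'll zoom in to get sharper positions.

Run:
```python
import cv2,numpy as np
a=cv2.imread("pics/scene0.png")[195:320,340:470]; b=cv2.imread("pics/top0.png")[150:275,185:315]
f=lambda x:cv2.resize(np.clip(x.astype(float)*1.6,0,255).astype('uint8'),None,fx=6,fy=4.6 if 0 else 6,interpolation=cv2.INTER_CUBIC)[:750]
for n,x in(("za",a),("zb",b)):
    y=cv2.resize(np.clip(x*1.6,0,255).astype('uint8'),None,fx=4.5,fy=4.5,interpolation=cv2.INTER_CUBIC); cv2.imwrite(f"pics/{n}.png",y)
```

```text
(no output)
```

View pics/za.png

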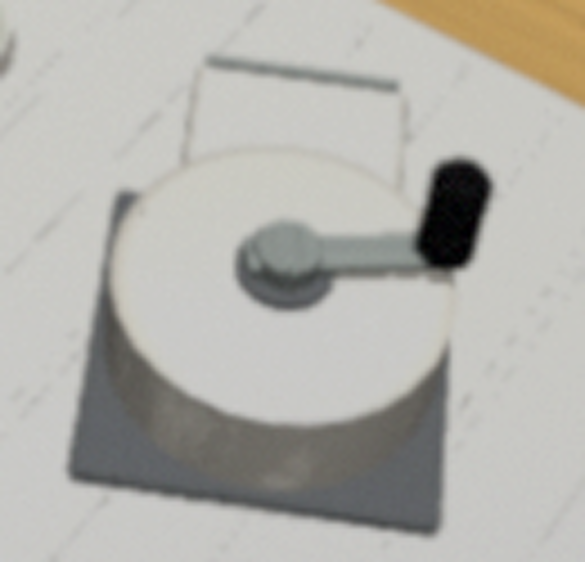

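View pics/zb.png

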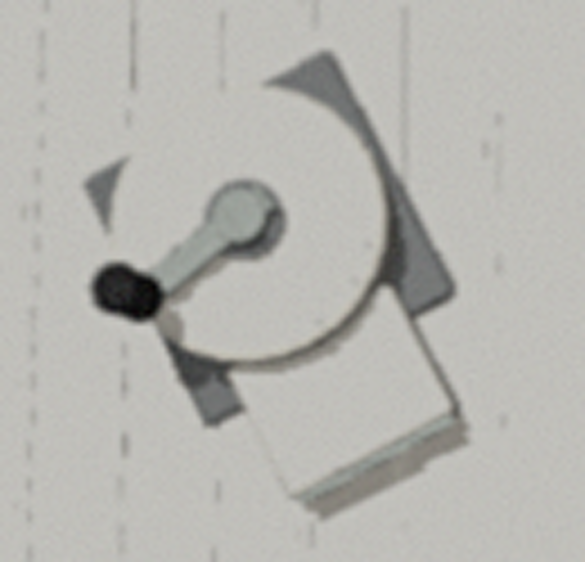

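```bash
cat > fit.py <<'E'
import cv2,numpy as np
from workcell import viewer
from scipy.optimize import least_squares
C={n:viewer.camera_info(n) for n in("scene","top")}
def proj(n,P):
    c=C[n]; return cv2.projectPoints(np.atleast_2d(P).astype(float),cv2.Rodrigues(c["R"])[0],c["t"],c["K"],c["D"])[0][:,0]
E
python3 - <<'E'
from fit import *
z0=.03
def px(n,u,v):
    o=(340,195) if n=="scene" else (185,150)
    return np.array([(u+.5)/4.5-.5+o[0],(v+.5)/4.5-.5+o[1]])
obs=[("scene",72,477,"b"),("scene",437,532,"b"),("scene",118,192,"b"),
("top",325,50,"b"),("top",455,293,"b"),("top",210,427,"b"),("top",83,185,"b"),
("scene",208,60,"s"),("scene",398,87,"s"),("top",290,498,"s"),("top",457,414,"s"),
("scene",463,176,"kt"),("top",118,287,"kt"),("scene",440,250,"kb"),("top",141,297,"kb")]
th=np.linspace(0,2*np.pi,721)
def model(p,det=False):
    x,y,w,q,h=p; r=[]
    def W(P):
        P=np.atleast_2d(P); c,s=np.cos(w),np.sin(w)
        return np.c_[x+c*P[:,0]-s*P[:,1],y+s*P[:,0]+c*P[:,1],z0+P[:,2]]
    a=8.142-q
    for n,u,v,k in obs:
        z=px(n,u,v)
        if k=="b": P=[[i*.06,j*.06,h] for i in(1,-1) for j in(1,-1)]
        elif k=="s": P=[[-.109,j*.038,.03] for j in(1,-1)]
        else: P=[[.05*np.cos(a),.05*np.sin(a),.0785+(.0175 if k=="kt" else -.0175)]]
        d=proj(n,W(P))-z; r.append(d[np.argmin((d**2).sum(1))])
    rim=np.c_[.056*np.cos(th),.056*np.sin(th),.05+0*th]
    s=proj("scene",W(rim)); t=proj("top",W(rim))
    ex=[s[:,0].min()-px("scene",110,0)[0],s[:,0].max()-px("scene",453,0)[0],s[:,1].min()-px("scene",0,148)[1],s[:,1].max()-px("scene",0,425)[1],t[:,0].max()-px("top",388,0)[0],t[:,1].max()-px("top",0,362)[1]]
    return np.r_[np.array(r).ravel(),ex]
best=None
for w in np.arange(-3,3.2,.5):
  for q in(0,.5,1):
    f=least_squares(model,[.5,.17,w,q,.005],loss="soft_l1",diff_step=1e-4)
    if best is None or f.cost<best.cost: best=f
print(best.x,best.cost); print(model(best.x).round(1))
x,y,w,q,h=best.x;a=8.142-q+w
print("knob",x+.05*np.cos(a),y+.05*np.sin(a),"arm world heading",np.arctan2(np.sin(a),np.cos(a)))
# chopper
for n in C: print(n,-C[n]["R"].T@C[n]["t"])
E
```

```text
[0.54242596 0.17617266 0.4797917  0.05662536 0.00597516] 12.289983919644785
[-1.4  0.2  1.   0.7 -0.4  0.1  0.8 -1.   0.6 -0.7 -1.2 -0.3 -0.4 -1.7
 -2.2 -0.9  2.3 -0.5  0.6  1.7  0.7  0.4 -0.1  0.1 -0.6 -0.   0.8 -0.7
  0.1 -0.   0.   1.5 -1.4 -0.7 -0.9 -1. ]
knob 0.509789371037431 0.21405211232712992 arm world heading 2.2819810327702807
scene [0.94778834 0.35496171 0.6445434 ]
top [0.43391503 0.02285833 0.76774519]
```

```bash
cat > nav.py <<'E'
import numpy as np
from scipy.spatial.transform import Rotation as Ro
from workcell import bot
def rows(wps, start=None, dt=.044, step=.024):
    """wps: list of (x,y,z,yaw); prints rows in tool units"""
    s=bot.observe(); p=np.array(s["position"]) if start is None else np.array(start[:3]); R=Ro.from_euler("xyz",s["tool_rot"])
    out=[]
    for w in wps:
        T=Ro.from_euler("xyz",[np.pi,0,w[3]])
        while 1:
            d=R.inv().apply(np.array(w[:3])-p); r=(R.inv()*T).as_rotvec()
            if np.abs(d).max()<1e-3 and np.linalg.norm(r)<.006: break
            k=min(1,step/max(np.abs(d).max(),1e-9)); d=(d*k/.025).round(2)
            k=min(1,dt*np.pi/max(np.linalg.norm(r),1e-9)); r=(r*k/np.pi).round(3)
            out.append(list(map(float,d))+list(map(float,r)))
            p=p+R.apply(d*.025); R=R*Ro.from_rotvec(r*np.pi)
    for i in range(0,len(out),5): print(out[i:i+5])
    print(len(out))
E
python3 - <<'E'
from fit import *
def ray(n,u,v,z):
    c=C[n]; a=cv2.undistortPoints(np.array([[[u,v]]],float),c["K"],c["D"])[0,0]
    d=c["R"].T@np.r_[a,1]; o=-c["R"].T@c["t"]; return (o+d*(z-o[2])/d[2]).round(3)
for z in(.03,.07,.1): print("bowl rim",z,ray("top",125,192-1,z),"L/R",ray("top",91,191,z),ray("top",159,191,z),"scene",ray("scene",537,335,z))
for z in(.03,.12): print("chop",ray("top",422,207,z),ray("scene",255,145,z))
from nav import *
rows([(.48,-.1,.231,1.5708),(.50,.215,.20,1.5708)])
E
```

```text
bowl rim 0.03 [0.568 0.417 0.03 ] L/R [0.57 0.49 0.03] [0.567 0.347 0.03 ] scene [0.509 0.389 0.03 ]
bowl rim 0.07 [0.561 0.396 0.07 ] L/R [0.562 0.465 0.07 ] [0.56  0.329 0.07 ] scene [0.538 0.386 0.07 ]
bowl rim 0.1 [0.556 0.38  0.1  ] L/R [0.557 0.446 0.1  ] [0.554 0.316 0.1  ] scene [0.559 0.385 0.1  ]
chop [ 0.526 -0.163  0.03 ] [ 0.456 -0.21   0.03 ]
chop [ 0.515 -0.14   0.12 ] [ 0.528 -0.127  0.12 ]
[[0.96, -0.82, 0.0, -0.0, -0.0, -0.044], [0.96, -0.61, 0.0, -0.0, -0.0, -0.044], [0.96, -0.44, 0.0, -0.0, -0.0, -0.044], [0.96, -0.29, 0.0, -0.0, -0.0, -0.044], [0.96, -0.15, 0.0, -0.0, -0.0, -0.044]]
[[0.96, -0.02, 0.0, -0.0, -0.0, -0.044], [0.96, 0.12, 0.0, -0.0, -0.0, -0.044], [0.96, 0.26, 0.0, -0.0, -0.0, -0.044], [0.96, 0.4, 0.0, -0.0, -0.0, -0.019], [0.96, 0.47, 0.0, -0.0, -0.0, -0.0]]
[[0.96, 0.47, 0.0, -0.0, -0.0, -0.0], [0.96, 0.47, 0.0, -0.0, -0.0, -0.0], [0.96, 0.47, 0.0, -0.0, -0.0, -0.0], [0.96, 0.47, 0.0, -0.0, -0.0, -0.0], [0.96, 0.47, 0.0, -0.0, -0.0, -0.0]]
[[0.96, 0.48, 0.0, -0.0, -0.0, -0.0], [0.96, 0.47, 0.0, -0.0, -0.0, -0.0], [0.96, 0.48, 0.0, -0.0, -0.0, -0.0], [0.96, 0.47, 0.0, -0.0, -0.0, -0.0], [0.95, 0.47, 0.0, -0.0, -0.0, -0.0]]
[[0.96, 0.06, 0.1, -0.0, -0.0, -0.0], [0.96, 0.06, 0.1, -0.0, -0.0, -0.0], [0.96, 0.06, 0.09, -0.0, -0.0, -0.0], [0.96, 0.06, 0.1, -0.0, -0.0, -0.0], [0.96, 0.06, 0.09, -0.0, -0.0, -0.0]]
[[0.96, 0.06, 0.1, -0.0, -0.0, -0.0], [0.96, 0.06, 0.09, -0.0, -0.0, -0.0], [0.96, 0.06, 0.1, -0.0, -0.0, -0.0], [0.96, 0.06, 0.09, -0.0, -0.0, -0.0], [0.96, 0.06, 0.1, -0.0, -0.0, -0.0]]
[[0.96, 0.06, 0.09, -0.0, -0.0, -0.0], [0.96, 0.07, 0.1, -0.0, -0.0, -0.0], [0.96, 0.06, 0.09, -0.0, -0.0, -0.0], [0.12, 0.01, 0.02, -0.0, -0.0, -0.0]]
34
```

The bowl rim is at z of about 0.10 and y of at least 0.316, so it's clear of the work. The chopper is at about (0.52, -0.14) with its top at 0.156, and I'll pass over it at 0.231. Starting the travel.

Call:
move_arm --pt "0.96 -0.82 -0.1 0 0 -0.044" --pt "0.96 -0.61 -0.1 0 0 -0.044" --pt "0.96 -0.44 -0.1 0 0 -0.044" --pt "0.96 -0.29 -0.1 0 0 -0.044" --pt "0.96 -0.15 -0.1 0 0 -0.044"

```text
clock: 0.6
position: [0.3067, -0.4517, 0.2437]
tool_rot: [-3.141, -0.0, 1.102]
force: [0.1, 0.3, -0.3]
grip_width: 0.0854
```

Call:
move_arm --pt "0.96 0 0 0 0 -0.044" --pt "0.96 0.12 0 0 0 -0.044" --pt "0.96 0.26 0 0 0 -0.044" --pt "0.96 0.4 0 0 0 -0.019" --pt "0.96 0.47 0 0 0 0"

```text
clock: 1.1
position: [0.3627, -0.339, 0.2437]
tool_rot: [-3.141, -0.0, 1.571]
force: [1.3, 0.5, -0.4]
grip_width: 0.0851
```

Run:
```python
from nav import *
s=bot.observe();print(s["qpos"].round(3))
rows([(.48,-.1,.24,1.5708),(.51,.214,.20,1.5708)])
```

```text
[ 0.942  0.323 -0.387  1.902  0.148  0.945  0.485]
[[0.96, 0.47, 0.01, -0.0, -0.0, -0.0], [0.96, 0.47, 0.02, -0.0, -0.0, -0.0], [0.96, 0.47, 0.01, -0.0, -0.0, -0.0], [0.96, 0.47, 0.02, -0.0, -0.0, -0.0], [0.96, 0.47, 0.01, -0.0, -0.0, -0.0]]
[[0.96, 0.47, 0.02, -0.0, -0.0, -0.0], [0.96, 0.47, 0.01, -0.0, -0.0, -0.0], [0.96, 0.47, 0.02, -0.0, -0.0, -0.0], [0.96, 0.47, 0.01, -0.0, -0.0, -0.0], [0.92, 0.46, 0.02, -0.0, -0.0, -0.0]]
[[0.96, 0.09, 0.12, -0.0, -0.0, -0.0], [0.96, 0.09, 0.12, -0.0, -0.0, -0.0], [0.96, 0.09, 0.12, -0.0, -0.0, -0.0], [0.96, 0.09, 0.12, -0.0, -0.0, -0.0], [0.96, 0.09, 0.12, -0.0, -0.0, -0.0]]
[[0.96, 0.09, 0.12, -0.0, -0.0, -0.0], [0.96, 0.09, 0.12, -0.0, -0.0, -0.0], [0.96, 0.09, 0.13, -0.0, -0.0, -0.0], [0.96, 0.09, 0.12, -0.0, -0.0, -0.0], [0.96, 0.09, 0.13, -0.0, -0.0, -0.0]]
[[0.96, 0.1, 0.12, -0.0, -0.0, -0.0], [0.96, 0.09, 0.13, -0.0, -0.0, -0.0], [0.96, 0.1, 0.12, -0.0, -0.0, -0.0], [0.08, 0.01, 0.01, -0.0, -0.0, -0.0]]
24
```

Call:
move_arm --pt "0.96 0.47 0.01 0 0 0" --pt "0.96 0.47 0.01 0 0 0" --pt "0.96 0.47 0.01 0 0 0" --pt "0.96 0.47 0.01 0 0 0" --pt "0.96 0.47 0.01 0 0 0"

```text
clock: 1.6
position: [0.4215, -0.2187, 0.2425]
tool_rot: [-3.141, -0.0, 1.568]
force: [0.4, -0.6, -0.8]
grip_width: 0.0856
```

Call:
move_arm --pt "0.96 0.47 0.01 0 0 0" --pt "0.96 0.47 0.01 0 0 0" --pt "0.96 0.47 0.01 0 0 0" --pt "0.96 0.47 0.01 0 0 0" --pt "0.96 0.47 0.01 0 0 0"

```text
clock: 2.1
position: [0.4802, -0.0987, 0.2412]
tool_rot: [-3.141, -0.0, 1.569]
force: [0.1, 0.4, -0.1]
grip_width: 0.0854
```

Call:
move_arm --pt "0.96 0.09 0.12 0 0 0" --pt "0.96 0.09 0.12 0 0 0" --pt "0.96 0.09 0.12 0 0 0" --pt "0.96 0.09 0.12 0 0 0" --pt "0.96 0.09 0.12 0 0 0" --claw 0.1

```text
clock: 2.6
position: [0.491, 0.0211, 0.2261]
tool_rot: [-3.141, 0.0, 1.568]
force: [0.0, 0.4, -0.5]
grip_width: 0.0386
```

Run:
```python
from nav import *
s=bot.observe();print(s["qpos"].round(3),s["position"],s["grip_width"])
rows([(.51,.214,.17,1.5708)])
```

```text
[ 0.266  0.357 -0.542  1.929  0.229  0.917 -0.39 ] [0.49104068 0.02114465 0.22608139] 0.03862325392884704
[[0.96, 0.09, 0.28, -0.0, 0.0, -0.001], [0.96, 0.1, 0.28, -0.0, 0.0, 0.0], [0.96, 0.09, 0.28, -0.0, 0.0, 0.0], [0.96, 0.1, 0.28, -0.0, 0.0, 0.0], [0.96, 0.09, 0.28, -0.0, 0.0, 0.0]]
[[0.96, 0.1, 0.28, -0.0, 0.0, 0.0], [0.96, 0.09, 0.28, -0.0, 0.0, 0.0], [0.96, 0.1, 0.27, -0.0, 0.0, 0.0]]
8
```

Call:
move_arm --pt "0.96 0.09 0.2 0 0 -0.001" --pt "0.96 0.1 0.2 0 0 0" --pt "0.96 0.09 0.2 0 0 0" --pt "0.96 0.1 0.28 0 0 0" --pt "0.96 0.09 0.28 0 0 0"

```text
clock: 3.1
position: [0.5025, 0.1412, 0.1969]
tool_rot: [-3.141, 0.0, 1.572]
force: [0.1, -0.5, 0.7]
grip_width: 0.0382
```

Call:
move_arm --pt "0.96 0.1 0.28 0 0 0" --pt "0.96 0.09 0.28 0 0 0" --pt "0.96 0.1 0.28 0 0 0" --pt "0 0 0.2 0 0 0" --pt "0 0 0 0 0 0"

```text
clock: 3.6
position: [0.509, 0.212, 0.1705]
tool_rot: [-3.14, 0.001, 1.573]
force: [-0.3, -1.3, -1.0]
grip_width: 0.0389
```

Run:
```python
from nav import *
from fit import *
s=bot.observe();print(s["qpos"].round(3),s["position"],s["grip_width"])
im=[]
for n,(u,v) in (("scene",(441,230)),("top",(213,215))):
    a=viewer.grab_frame(n)[:,:,::-1]; a=a[v-60:v+60,u-60:u+60]
    im.append(cv2.resize(np.clip(a*1.6,0,255).astype('uint8'),None,fx=3.3,fy=3.3,interpolation=cv2.INTER_CUBIC))
cv2.imwrite("pics/hover.png",np.hstack(im))
```

```text
[-0.115  0.527 -0.533  1.834  0.339  0.874 -0.807] [0.50904394 0.21203975 0.17046607] 0.038877461516791105
```

View pics/hover.png

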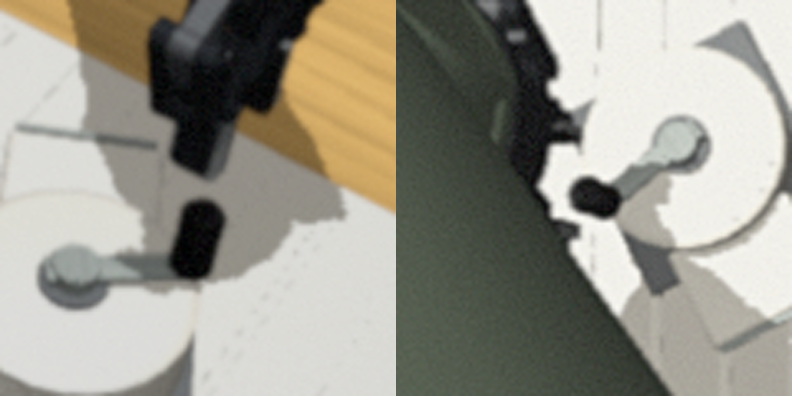

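The open gripper hovers right over the knob in both views, with the knob top at about (205,215) in the left crop and (597,195) in the right. Going down around it.

Call:
move_arm --pt "0.08 0.03 0.6 0 0 0" --pt "0 0 0.8 0 0 0" --pt "0 0 0.8 0 0 0" --pt "0 0 0.7 0 0 0" --pt "0 0 0 0 0 0"

```text
clock: 4.2
position: [0.5096, 0.2126, 0.0967]
tool_rot: [-3.139, 0.001, 1.572]
force: [0.4, 0.2, 0.2]
grip_width: 0.0389
```

Call:
move_arm --pt "0 0 0 0 0 0" --pt "0 0 0 0 0 0" --pt "0 0 0 0 0 0" --pt "0 0 0 0 0 0" --pt "0 0 0 0 0 0" --claw 1 --force 50

```text
clock: 4.7
position: [0.5108, 0.2139, 0.0994]
tool_rot: [3.141, -0.0, 1.573]
force: [-4.0, 0.4, 6.9]
grip_width: 0.018
```

Run:
```python
from nav import *
from fit import *
s=bot.observe();print(s["position"],s["grip_width"],s["force"])
a=viewer.grab_frame("scene")[:,:,::-1][150:300,340:520]
cv2.imwrite("pics/grip.png",cv2.resize(np.clip(a*1.6,0,255).astype('uint8'),None,fx=3.5,fy=3.5,interpolation=cv2.INTER_CUBIC))
```

```text
[0.51076593 0.21392115 0.09936371] 0.018000464944244617 [-4.03875355  0.43285476  6.9210442 ]
```

View pics/grip.png

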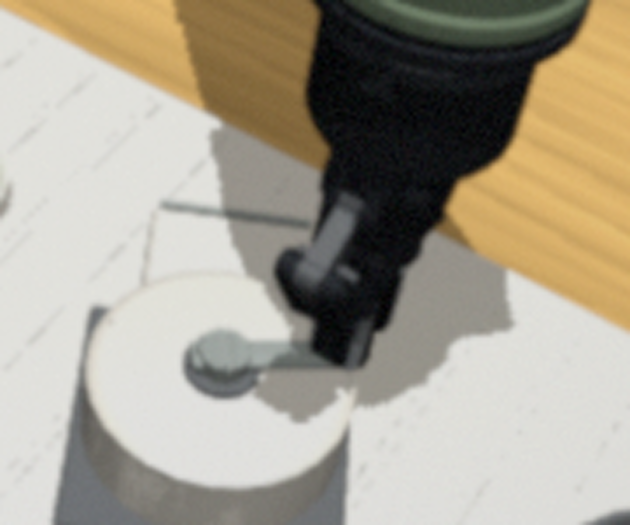

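The grip is on the knob, with the pads at about (345,335) in the crop and a width of 18 mm. Next I'll compute a table of arc steps around the fitted centre.

```bash
cat > arc.py <<'E'
import numpy as np,sys
def arc(q0,dq,n,r=.05,c=8.142+.4798):
    q=q0+dq*np.arange(n+1); x=r*np.cos(c-q);y=r*np.sin(c-q)
    for i in range(0,n,5): print(round(q[i],3),[[float(round((y[j+1]-y[j])/.025,2)),float(round((x[j+1]-x[j])/.025,2))] for j in range(i,min(i+5,n))])
E
python3 -c "
from arc import *
arc(.057,.06,5);arc(.357,.1,45)"
```

```text
0.057 [[0.08, 0.09], [0.07, 0.1], [0.06, 0.1], [0.06, 0.11], [0.05, 0.11]]
0.357 [[0.07, 0.19], [0.05, 0.19], [0.03, 0.2], [0.01, 0.2], [-0.01, 0.2]]
0.857 [[-0.03, 0.2], [-0.05, 0.19], [-0.07, 0.19], [-0.09, 0.18], [-0.1, 0.17]]
1.357 [[-0.12, 0.16], [-0.13, 0.15], [-0.15, 0.13], [-0.16, 0.12], [-0.17, 0.1]]
1.857 [[-0.18, 0.08], [-0.19, 0.07], [-0.19, 0.05], [-0.2, 0.03], [-0.2, 0.01]]
2.357 [[-0.2, -0.01], [-0.2, -0.03], [-0.19, -0.05], [-0.19, -0.07], [-0.18, -0.09]]
2.857 [[-0.17, -0.11], [-0.16, -0.12], [-0.14, -0.14], [-0.13, -0.15], [-0.11, -0.16]]
3.357 [[-0.1, -0.18], [-0.08, -0.18], [-0.06, -0.19], [-0.04, -0.2], [-0.02, -0.2]]
3.857 [[-0.0, -0.2], [0.02, -0.2], [0.04, -0.2], [0.06, -0.19], [0.08, -0.18]]
4.357 [[0.1, -0.18], [0.11, -0.17], [0.13, -0.15], [0.14, -0.14], [0.16, -0.12]]
```

Call:
move_arm --pt "0.08 0.09 -0.06 0 0 0" --pt "0.07 0.1 0 0 0 0" --pt "0.06 0.1 0 0 0 0" --pt "0.06 0.11 0 0 0 0" --pt "0.05 0.11 0 0 0 0"

```text
clock: 5.25
position: [0.5224, 0.2208, 0.0997]
tool_rot: [-3.139, 0.002, 1.573]
force: [-6.4, -3.9, -6.3]
grip_width: 0.0182
```

Run:
```python
from workcell import bot
s=bot.observe();print(s["clock"],s["position"],s["grip_width"],s["force"],s["qpos"].round(2))
```

```text
5.25 [0.52240874 0.22080509 0.09965809] 0.01815407953925864 [-6.39517637 -3.85317852 -6.34579972] [-0.16  0.64 -0.48  1.84  0.42  0.76 -0.87]
```

Call:
move_arm --pt "0.07 0.19 0.03 0 0 0" --pt "0.05 0.19 0 0 0 0" --pt "0.03 0.2 0 0 0 0" --pt "0.01 0.2 0 0 0 0" --pt "-0.01 0.2 0 0 0 0"

```text
clock: 5.75
position: [0.5473, 0.2247, 0.0995]
tool_rot: [-3.14, 0.002, 1.573]
force: [-7.0, -5.7, 4.4]
grip_width: 0.0184
```

Call:
move_arm --pt "-0.06 0.2 0 0 0 0" --pt "-0.06 0.19 0 0 0 0" --pt "-0.07 0.19 0 0 0 0" --pt "-0.09 0.18 0 0 0 0" --pt "-0.1 0.17 0 0 0 0"

```text
clock: 6.25
position: [0.5703, 0.2161, 0.0995]
tool_rot: [-3.14, 0.001, 1.574]
force: [-9.4, -1.1, 5.0]
grip_width: 0.0183
```

Call:
move_arm --pt "-0.12 0.16 0 0 0 0" --pt "-0.13 0.15 0 0 0 0" --pt "-0.15 0.13 0 0 0 0" --pt "-0.16 0.12 0 0 0 0" --pt "-0.17 0.1 0 0 0 0"

```text
clock: 6.75
position: [0.5863, 0.1983, 0.0995]
tool_rot: [-3.139, 0.0, 1.574]
force: [-12.4, 0.9, 5.0]
grip_width: 0.018
```

Call:
move_arm --pt "-0.18 0.03 0 0 0 0" --pt "-0.19 0.04 0 0 0 0" --pt "-0.19 0.05 0 0 0 0" --pt "-0.2 0.03 0 0 0 0" --pt "-0.2 0.01 0 0 0 0"

```text
clock: 7.25
position: [0.5918, 0.1754, 0.0998]
tool_rot: [3.141, -0.002, 1.574]
force: [-1.7, 7.4, -2.7]
grip_width: 0.0182
```

```bash
cat > st.py <<'E'
from workcell import bot
import numpy as np
s=bot.observe();p=s["position"][:2]-[.5424,.1762];h=np.arctan2(p[1],p[0]);f=s["force"]
q=(8.142+.4798-h)%(2*np.pi)
print(s["clock"],"q",q,"r",np.hypot(*p),"Ftan(resist)",-(f[0]*np.sin(h)-f[1]*np.cos(h)),"Frad",f[0]*np.cos(h)+f[1]*np.sin(h),f,s["qpos"].round(2))
E
python3 st.py
```

```text
7.25 q 2.3552875030076983 r 0.04941521928812765 Ftan(resist) 7.371202084426043 Frad -1.8669606828945573 [-1.74380824  7.40130361 -2.67106927] [-0.06  0.71 -0.48  1.71  0.41  0.83 -0.72]
```

Forces are clean: about 7 N of brake and 2 N radial, at q of about 2.36. Continuing.

Call:
move_arm --pt "-0.2 -0.01 0 0 0 0" --pt "-0.2 -0.03 0 0 0 0" --pt "-0.19 -0.05 0 0 0 0" --pt "-0.19 -0.07 0 0 0 0" --pt "-0.18 -0.09 0 0 0 0"

```text
clock: 7.75
position: [0.586, 0.1512, 0.0998]
tool_rot: [3.14, -0.002, 1.574]
force: [1.4, 7.7, -4.9]
grip_width: 0.018
```

Call:
move_arm --pt "-0.17 -0.11 0 0 0 0" --pt "-0.16 -0.12 0 0 0 0" --pt "-0.14 -0.14 0 0 0 0" --pt "-0.13 -0.15 0 0 0 0" --pt "-0.11 -0.16 0 0 0 0"

```text
clock: 8.25
position: [0.5694, 0.133, 0.0998]
tool_rot: [3.139, -0.002, 1.574]
force: [4.4, 5.4, -6.3]
grip_width: 0.0183
```

```bash
python3 st.py
```

```text
8.25 q 3.3502233877158467 r 0.05095447398108097 Ftan(resist) 6.619234613673445 Frad -2.2326548218488926 [ 4.42661649  5.40408002 -6.26237705] [ 0.    0.66 -0.48  1.8   0.42  0.78 -0.69]
```

Call:
move_arm --pt "-0.1 -0.18 0.03 0 0 0" --pt "-0.08 -0.18 0 0 0 0" --pt "-0.06 -0.19 0 0 0 0" --pt "-0.04 -0.2 0 0 0 0" --pt "-0.02 -0.2 0 0 0 0"

```text
clock: 8.75
position: [0.5465, 0.1249, 0.0997]
tool_rot: [3.138, -0.001, 1.573]
force: [7.2, 0.6, 1.7]
grip_width: 0.0181
```

```bash
python3 st.py
```

```text
8.75 q 3.829762746297371 r 0.05150656700632139 Ftan(resist) 7.252852828789358 Frad -0.07266754628562233 [7.22407777 0.64950379 1.70660222] [ 0.01  0.63 -0.48  1.86  0.42  0.74 -0.7 ]
```

Now shorter calls across the release range, watching for the force drop.

Call:
move_arm --pt "0 -0.2 0 0 0 0" --pt "0.02 -0.2 0 0 0 0" --pt "0.04 -0.2 0 0 0 0"

```text
clock: 9.05
position: [0.5314, 0.1258, 0.0996]
tool_rot: [3.138, -0.0, 1.573]
force: [4.3, -1.9, 3.8]
grip_width: 0.0181
```

```bash
python3 st.py
```

```text
9.05 q 4.124380929403046 r 0.051591370010403086 Ftan(resist) 4.604547927301758 Frad 0.9284678570780601 [ 4.30050525 -1.88933024  3.77478539] [ 0.01  0.62 -0.48  1.9   0.42  0.72 -0.72]
```

Call:
move_arm --pt "0.06 -0.19 0 0 0 0" --pt "0.08 -0.18 0 0 0 0"

```text
clock: 9.25
position: [0.5213, 0.1291, 0.0995]
tool_rot: [3.14, 0.0, 1.573]
force: [-1.4, -2.6, 11.0]
grip_width: 0.0183
```

```bash
python3 st.py
```

```text
9.25 q 4.331323990201767 r 0.05161762643849249 Ftan(resist) -0.2357629408832056 Frad 2.9069029684446983 [-1.40548366 -2.55544218 10.99549016] [-0.    0.61 -0.48  1.92  0.42  0.71 -0.73]
```

The resistance fell to about 0 at q of about 4.33. I'll go 0.3 rad further to confirm it's slack, which is still well under a quarter turn.

Call:
move_arm --pt "0.1 -0.18 -0.03 0 0 0" --pt "0.11 -0.17 0 0 0 0" --pt "0.13 -0.15 0 0 0 0"

```text
clock: 9.55
position: [0.5079, 0.1381, 0.0997]
tool_rot: [3.141, 0.0, 1.573]
force: [-0.4, -1.7, 2.3]
grip_width: 0.0181
```

```bash
python3 st.py
```

```text
9.55 q 4.645674819932644 r 0.05141757891926068 Ftan(resist) 0.8333719053709785 Frad 1.5280337514575362 [-0.40859742 -1.69187589  2.31986254] [-0.02  0.59 -0.49  1.95  0.42  0.7  -0.76]
```

Call:
move_arm --pt "0 0 0 0 0 0" --pt "0 0 0 0 0 0"

```text
clock: 9.75
position: [0.508, 0.138, 0.0996]
tool_rot: [-3.141, 0.0, 1.574]
force: [-2.8, -1.8, 4.8]
grip_width: 0.0184
```

```bash
python3 st.py
```

```text
9.75 q 4.641820569986047 r 0.051438051193215664 Ftan(resist) -0.8705319545653207 Frad 3.1895774689867986 [-2.78005061 -1.78956669  4.76551736] [-0.02  0.59 -0.49  1.95  0.42  0.7  -0.76]
```

It's slack. Opening the fingers, then lifting straight up.

Call:
move_arm --pt "0 0 0 0 0 0" --pt "0 0 0 0 0 0" --pt "0 0 0 0 0 0" --pt "0 0 0 0 0 0" --claw 0.1

```text
clock: 10.15
position: [0.5081, 0.138, 0.0995]
tool_rot: [-3.142, -0.0, 1.573]
force: [-0.1, 0.6, -0.4]
grip_width: 0.0384
```

Call:
move_arm --pt "0 0 -0.4 0 0 0" --pt "0 0 -0.8 0 0 0" --pt "0 0 -0.9 0 0 0" --pt "0 0 -0.9 0 0 0" --pt "0 0 -0.9 0 0 0"

```text
clock: 10.65
position: [0.508, 0.1381, 0.1987]
tool_rot: [3.141, -0.0, 1.574]
force: [0.4, -0.5, -0.2]
grip_width: 0.0384
```

Call:
move_arm --pt "-0.5 -0.5 -0.9 0 0 0" --pt "-0.5 -0.5 -0.5 0 0 0" --pt "-0.5 -0.5 0 0 0 0" --pt "0 0 0 0 0 0" --pt "0 0 0 0 0 0"

```text
clock: 11.15
position: [0.4709, 0.1005, 0.2327]
tool_rot: [3.141, -0.0, 1.573]
force: [-0.8, -0.8, 0.3]
grip_width: 0.0383
```

Run:
```python
from fit import *
im=[]
for n,(u,v) in (("scene",(400,250)),("top",(235,210))):
    f=viewer.grab_frame(n)[:,:,::-1]; cv2.imwrite(f"pics/{n}_end.png",f); a=f[v-65:v+65,u-65:u+65]
    im.append(cv2.resize(np.clip(a*1.6,0,255).astype('uint8'),None,fx=3,fy=3,interpolation=cv2.INTER_CUBIC))
cv2.imwrite("pics/end.png",np.hstack(im))
for q in (4.33,4.64,5):
    a=8.6218-q; P=[.5424+.05*np.cos(a),.1762+.05*np.sin(a),.1085]; print(q,[((proj(n,P)[0]-o)*3).round() for n,o in(("scene",(335,185)),("top",(170,145)))])
```

```text
4.33 [array([153., 103.]), array([275., 185.])]
4.64 [array([182.,  96.]), array([260., 208.])]
5 [array([219.,  96.]), array([235., 227.])]
```

View pics/end.png

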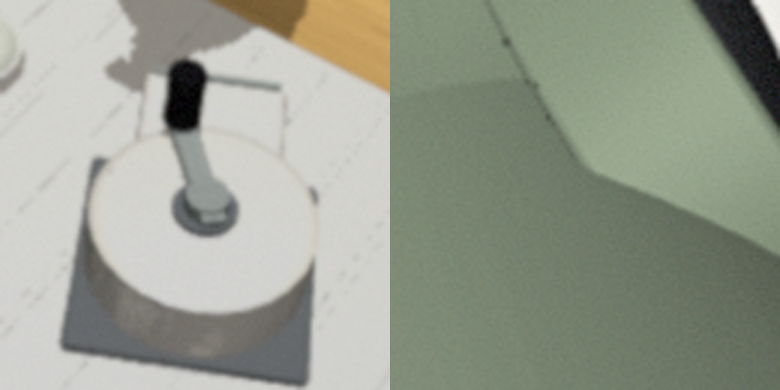

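View pics/scene_end.png

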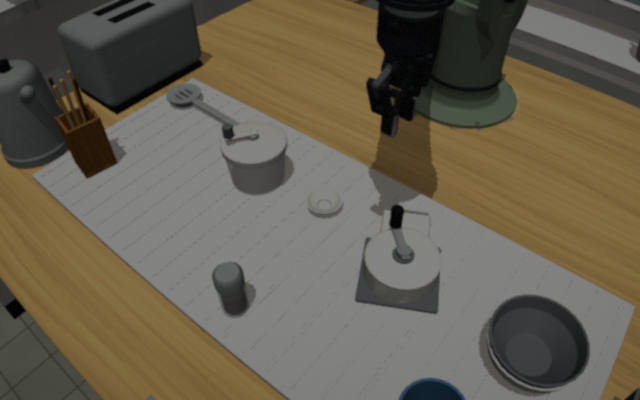

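The knob's middle is at about (184,95) in the left crop. That matches q of about 4.64, predicted at (182,96). The chopper is still at (255,155), and the gripper is clear.

```bash
python3 -c "
from workcell import workorder
print(workorder.job_done())"
```

```text
the job is handed in; nothing more can be done
None
```

I wound the rewinder's crank clockwise from about 0.06 rad until the resistance dropped away, then let go of it and handed the job in at about 11 s on the robot's clock.

- **Going slack:** the brake resisted with about 7 N at the knob while turning. That fell to about zero between 4.12 and 4.33 rad. I went on to about 4.64 rad to confirm it was slack, which is at most about 0.5 rad past the release and well under a quarter turn.
- **Last checks:** after I opened the fingers and lifted, the scene picture shows the knob where 4.64 rad predicts, to within a pixel. The gripper is clear with near-zero force, and the chopper has not visibly moved. The top camera was blocked by the arm at the end, so this rests on the scene view and the arm's own pose.
- **Small disagreement:** the radius measured while winding ranged from 48.7 to 51.6 mm against the given 50 mm. That suggests my estimate of the drum's centre was about 1.5 mm off. It caused only a brief sideways force of up to about 11 N, which I corrected on the way.

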